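# Junction box into the marked bay of a free turntable

## Robot

A 6-joint arm with a two-finger parallel gripper is mounted at the origin on the work surface. World frame = base frame: x ahead of the robot, y to its left, z up, the work surface at z = 0. Lengths are in m, angles in degrees, forces in N, time in s.
With the tool pointing down it reaches from about 0.25 to 0.725 m from the base axis. Payload 9.7 kg.
Tool frame: the origin (TCP) lies at the very end of the fingers, on their centre line; the grasp point (between the pads) lies 19 mm behind it; z points along the fingers, y is the line along which they close (so a half turn about z gives the same grasp; the last joint's range is limited). The gripper opens to 85 mm and grips with 20 to 120 N. Pads are 22 mm wide; open, the fingers measure 114 mm over their backs; the gripper's body (76 mm by 85 mm) begins 54 mm behind the grasp point. The pads swing forward as they close: fully open they stand 13 mm farther back than shut.
Start: joints at [73.339, 4.979, 10.078, 95.1, 0, 90], TCP at [0.158, 0.527, 0.193] pointing down, gripper open.
Joint ranges: [-179.16, 179.16], [-48.56, 103.87], [-65.8, 70.77], [-126.05, 130.52], [-82.76, 87.17], [-180, 180]. Speed limits (degrees/s): [127.2, 127.2, 147.25, 180, 180, 180].

## Interface

Orientations are given as [roll, pitch, yaw] about the fixed x, y, z axes, in that order (R = Rz(yaw) Ry(pitch) Rx(roll)).
In Python, from workcell import bot gives the robot as it stands.
- The arm moves only by the tool arm_command, never from a script. Its argument "series" is a list of rows, each a list of 4 numbers: the shift along the tool's x, y, z in m, then the turn about the tool's z in rad. A call has exactly 5 rows; each row is the pose to reach, as a shift and turn from the pose commanded when the call began, along the tool's axes at that moment; what a row does not reach only later rows make up. A row lasts 1/10 s, in which the tool goes at most 50 mm and 8.59 degrees, less where a joint would pass 70% of its speed; a pose out of reach is approached as far as the arm can. A call with a gripper value outside its range is refused whole. "hand" is the finger opening in m, from 0 to 0.0854, set as the call begins (left out, the last holds). The fingers move at their own pace and stop on an object; "grip_force" is the grip in N (left out, the last holds). Time passes only in rows, so rows that repeat a pose let the fingers close, or fill a call up. It gives the time, the measured TCP pose, the force, the opening and the grip force at its end, in the units of the state.
- bot.get_obs(): the state, without advancing time (a new reading comes with each control period).
- bot.camera(name): name is "side" or "top" or "wrist"; returns a dict with "color" (384x512x3 uint8, blue, green, red), "camera_matrix" (3x3 intrinsics, pixels), "xyz" and "orientation" of the camera in the world; the wrist camera has in their place "T_tool_cam" (4x4, takes a point from camera to tool coordinates, whose origin is the TCP and whose axes are the flange's). Camera axes: x right, y up, looking along -z (the intrinsics and any distortion apply to the point x, -y, -z); pixel columns grow to the right and rows downward; lengths in m; the calibration is good to about 2 mm. A picture is of the moment at which its call begins: read the wrist's pose just before it. There is no depth.
- bot.job_done(): hands the job in; it is judged then, once.
Trained networks look in the newest picture that a camera, given by its name, has taken for a name from the list of things; names that differ only in an ending like _2 or _b are one class to them, and where a whole thing is asked for, a point or a joint stands for the part that bears it (a point fixed in the world has none). Each returns a list of dicts, best first, with "confidence" (0 to 1); they miss things now and then, are a little off and sometimes report something else, mostly with a low value. They report only what shows in the picture. A call takes as long as a camera call. They do not tell look-alikes from the thing itself.
- bot.find_in(camera, target): "location" ([column, row] in pixels, amid what is visible of it).
- bot.mark_of(camera, target): "location" ([column, row] in pixels: a listed point, or the origin of a listed thing).
The state is a dict: "time": time; "q": joint angles; "qd": joint speeds; "joint_efforts": joint torques, N m; "ee_pos": TCP position; "tcp_rot": TCP orientation; "wrist_force": force on the tool from outside, world axes, zero at the start; "torque": the same for the moment, N m; "opening": finger opening in m; "grasp_force": force on a finger pad.
Only numpy, scipy, OpenCV 4.12 (cv2) and the standard library are available. Lean on these libraries where they do the work, as an engineer would, in place of code of your own. Each camera call takes 0.05 s, during which the arm holds its last target. There are 200 camera calls.

## Task

Take the grey junction box with the blue hub out of the green stock rack and stand it upright on the orange pad in the turntable's bay, between the two guide plates, with its hub pointing straight out towards the rim. The turntable turns freely: set the box down without dropping it and leave the turntable at the angle it had (a few degrees are forgiven). The rack leaves room for fingers only at the box's sides and the bay only at its front and back, so put the box down on the black mat and take it again the other way; leave the other things where they are.

Things in the scene. Friction and masses are not known exactly. Their poses are not given: they have to be found in the camera images.
- jbox: Grey junction box to move: block 62 mm long (its x), 50 wide (y), 75 high, 0.2-0.36 kg, pale lid, blue hub on the front. Origin: centre of the block's underside; x to the front (hub side), z up. Hub: 24 mm across, 16 mm out of the front, axis 18 mm above the underside, so above 30 mm the front is free for a finger. Starts in one of the rack's places, front and back to the rack's walls.
- jbox_hub (a point): Centre of the outer end of the blue hub: 47 mm ahead of and 18 mm above the box's origin.
- rack: Fixed green rack, an open-ended channel 240 mm long (its x), 100 wide (y): floor 10 mm above the table, two long walls 5 mm thick, tops 80 mm above the table, 90 mm apart inside. Origin: centre of its underside. Its two places are 58 mm either side of the centre along x. Boxes there have front and back close to the walls; their sides (50 mm apart) are free.
- mat (a point): Centre of a black rubber mat, 140 mm by 120 mm, flat on the table (treat as table height 0), kept clear for putting things down; axes level.
- turntable (a joint): Angle of the turntable in rad, counter-clockwise from above; 0 at the start of every run. It turns endlessly and almost without friction (about 0.012 N m). A round plywood deck 160 mm in radius, its top 45 mm above the table, with a low steel cap (32 mm across, 12 mm high) in the middle.
- bay (a point): Centre of the orange pad on the deck, 45 mm above the table, 100 mm from the turntable's axis; x points out to the rim, z up. Pad 78 mm long (x), 60 wide, white stripe beyond it at the rim. Aluminium guide plates along both sides: 64 mm apart inside, 5 thick, 70 high above the deck, 45 mm inwards to 45 mm outwards of this point; ends and top open.
- blank_box: Yellow box of the same size (62 x 50 x 75 mm) with a black lid and no hub, standing in the rack's other place; leave it. Origin: centre of its underside.
- coupling: White pipe coupling, a ring 56 mm across and 60 mm high, standing on the turntable's deck away from the bay. Origin: centre of its underside.
- end_cap: Green pipe end cap, 60 mm across and 42 mm high, standing on the turntable's deck away from the bay. Origin: centre of its underside.
- reducer: Blue pipe reducer, 76 mm across and 100 mm high, standing on the table. Origin: centre of its underside.
- pail: Small black pail, 110 mm across and 110 mm high, standing on the table. Origin: centre of its underside.
- tape_roll: Yellow roll of tape, 100 mm across and 45 mm high, lying flat on the table. Origin: centre of its underside.
- driver: Screwdriver lying on the table. Origin: on its underside.
Things that resemble listed ones, but are neither listed nor needed, are in the scene too. Leave any red look-alike of the jbox alone.

How it is judged:
By the outcome, as a careful person would: the job done as asked, in the order asked, and still so for the second after the job is handed in, with the robot touching nothing.
It also fails if it takes over 58 s, if anything falls off the work surface, if the arm or the gripper's body presses on something with over 40 N, if the wrist force passes 120 N, or if a joint passes its speed limit or range.

## Working session

There is one attempt and no reset: what is moved stays moved. The work goes in short steps, Python scripts to look and compute and a tool call to move; the robot and the scene stay as the last step left them, time stands still between calls to the robot, and variables do not carry over. Pictures are saved under pics/ and viewed, at most 11 in all, crops included, and the job is handed in when it is done.

Besides the shell and the picture viewer there is one more tool, called after ">>>" as a command line: name --pt "numbers of a row" for each row, then --argument value for the rest. arm_command: Moves the arm, as the interface text tells. Its arguments: {"type":"object","properties":{"series":{"type":"array"},"hand":{"type":"number"},"grip_force":{"type":"number"}},"required":["series"]}

```bash
ls; mkdir -p pics; cat > h.py <<'E'
import numpy as np,cv2
from workcell import bot
from scipy.spatial.transform import Rotation as R
def cam(n):
    o=bot.get_obs(); c=bot.camera(n); K=np.array(c["camera_matrix"])
    if n=="wrist":
        Tt=np.eye(4); Tt[:3,:3]=R.from_euler('xyz',o["tcp_rot"],degrees=True).as_matrix(); Tt[:3,3]=o["ee_pos"]
        T=Tt@np.array(c["T_tool_cam"])
    else:
        T=np.eye(4); T[:3,:3]=R.from_euler('xyz',c["orientation"],degrees=True).as_matrix(); T[:3,3]=c["xyz"]
    return c["color"],K,T,c
def ray(K,T,p):
    d=np.linalg.inv(K)@[p[0],p[1],1]; d=T[:3,:3]@[d[0],-d[1],-d[2]]
    return T[:3,3],d
def onz(K,T,p,z):
    o,d=ray(K,T,p); return o+d*(z-o[2])/d[2]
def proj(K,T,X):
    x=T[:3,:3].T@(np.array(X)-T[:3,3]); u=K@[x[0],-x[1],-x[2]]; return u[:2]/u[2]
E
python3 - <<'E'
from h import *
print(bot.get_obs())
Z=dict(jbox=0.01,jbox_hub=.028,rack=0,mat=0,turntable=.045,bay=.045,blank_box=.01,coupling=.045,end_cap=.045,reducer=0,pail=0,tape_roll=0,driver=0)
ims=[]
for n in["top","side"]:
    im,K,T,c=cam(n); ims.append(im); cv2.imwrite(f"pics/{n}0.png",im)
    print(n,{k:v for k,v in c.items() if k!="color"})
    for t,z in Z.items():
        for r in bot.mark_of(n,t)[:3]:
            print(t,np.round(r["location"],1),round(r["confidence"],2),np.round(onz(K,T,r["location"],z),3))
cv2.imwrite("pics/both.png",cv2.resize(np.vstack(ims),(400,600)) )
E
```

```text
pics
{'time': 0.0, 'q': array([ 7.33389156e+01,  5.00931508e+00,  1.00334762e+01,  9.50996453e+01,
       -1.42927587e-03,  9.00006241e+01]), 'qd': array([-0.02413776, -0.03706461, -0.13148281, -0.0412534 , -0.11677844,
       -0.00560948]), 'joint_efforts': array([-2.07736848e-03, -5.20388103e+01,  4.64807260e+01,  1.60063215e-02,
       -1.00041616e-04, -9.69421983e-07]), 'ee_pos': array([0.15761526, 0.52663023, 0.19189148]), 'tcp_rot': array([-1.79924516e+02,  1.43009687e-03,  1.63338293e+02]), 'wrist_force': array([ 0.01910932, -0.23910973, -0.71502145]), 'torque': array([-0.02408344,  0.03677554,  0.03326369]), 'grasp_force': 0.0, 'opening': 0.08549228599288049}
top {'camera_matrix': array([[438.50999755,   0.        , 256.02612877],
       [  0.        , 438.50999755, 192.227198  ],
       [  0.        ,   0.        ,   1.        ]]), 'xyz': array([ 0.35803961, -0.02164306,  1.35652043]), 'orientation': array([  7.24023735,   0.63852791, -90.23085932])}
jbox [116.5 280.7] 0.72 [0.261 0.416 0.01 ]
jbox [165.2 216.8] 0.58 [0.454 0.273 0.01 ]
jbox [162.7 262.4] 0.58 [0.316 0.277 0.01 ]
jbox_hub [167.7 274.4] 0.88 [0.281 0.258 0.028]
jbox_hub [184.3 216.9] 0.72 [0.453 0.211 0.028]
jbox_hub [130.6 284.1] 0.7 [0.253 0.368 0.028]
rack [173.3 198. ] 0.7 [0.514 0.251 0.   ]
rack [357.7 203.8] 0.16 [ 0.493 -0.322  0.   ]
mat [236.8 214.9] 0.66 [0.46  0.053 0.   ]Traceback (most recent call last):
  File "<stdin>", line 9, in <module>
ValueError: it knows: bay, blank_box, coupling, driver, end_cap, jbox, jbox_hub, mat, pail, rack, reducer, tape_roll
```

```bash
python3 - <<'E'
from h import *
Z=dict(jbox=0.01,jbox_hub=.028,rack=0,mat=0,bay=.045,blank_box=.01,coupling=.045,end_cap=.045,reducer=0,pail=0,tape_roll=0,driver=0)
for n in["top","side"]:
    im,K,T,c=cam(n); cv2.imwrite(f"pics/{n}0.png",im)
    print(n,c["xyz"],c["orientation"],c["camera_matrix"][0])
    for t,z in Z.items():
        for r in bot.mark_of(n,t)[:3]:
            print(t,np.round(r["location"],1),round(r["confidence"],2),np.round(onz(K,T,r["location"],z),3))
im=cv2.imread("pics/top0.png"); cv2.imwrite("pics/topL.png",cv2.resize(im,(800,600),interpolation=cv2.INTER_CUBIC))
E
```

```text
top [ 0.35803961 -0.02164306  1.35652043] [  7.24023735   0.63852791 -90.23085932] [438.50999755   0.         256.02612877]
jbox [168.6 212.9] 0.93 [0.466 0.263 0.01 ]
jbox [118.5 282.1] 0.6 [0.257 0.41  0.01 ]
jbox_hub [167.4 276.7] 0.88 [0.274 0.258 0.028]
jbox_hub [181.3 220. ] 0.69 [0.443 0.22  0.028]
jbox_hub [131.2 286.4] 0.59 [0.246 0.366 0.028]
rack [172.6 195.6] 0.96 [0.521 0.253 0.   ]
mat [234.2 217. ] 0.6 [0.453 0.061 0.   ]
bay [334.1 155.6] 0.6 [ 0.636 -0.246  0.045]
blank_box [175.1 182.8] 0.64 [0.56  0.244 0.01 ]
coupling [314.1 213.4] 0.59 [ 0.46  -0.181  0.045]
end_cap [356.9 205. ] 0.55 [ 0.485 -0.31   0.045]
reducer [208.2 126.9] 0.82 [0.741 0.144 0.   ]
reducer [179.8 221. ] 0.57 [0.442 0.229 0.   ]
pail [257.  126.1] 0.66 [ 0.742 -0.011  0.   ]
tape_roll [417.  255.1] 0.88 [ 0.334 -0.497  0.   ]
tape_roll [100.6 213.9] 0.38 [0.465 0.477 0.   ]
driver [ 99.6 214.6] 0.75 [0.463 0.48  0.   ]
driver [255.4 126. ] 0.63 [ 0.743 -0.006  0.   ]
side [ 0.16307226 -0.99664574  1.29246485] [ 40.77276099  -1.03067299 -19.47927895] [419.9311619    0.         255.33113715]
jb
[... 185 characters left out ...]
 [242.  159.6] 0.7 [0.556 0.216 0.028]
jbox_hub [163.7 153.4] 0.57 [0.248 0.358 0.028]
rack [227.7 164.3] 0.59 [0.497 0.235 0.   ]
mat [229.6 193.7] 0.61 [0.456 0.073 0.   ]
bay [304.1 241.4] 0.83 [ 0.631 -0.264  0.045]
blank_box [240.4 157.5] 0.63 [0.559 0.247 0.01 ]
coupling [251.8 238.4] 0.66 [ 0.458 -0.191  0.045]
coupling [240.2 157.8] 0.48 [0.547 0.212 0.045]
end_cap [267.9 259.3] 0.68 [ 0.482 -0.291  0.045]
reducer [288.7 162.8] 0.69 [0.75 0.16 0.  ]
pail [306.4 190.7] 0.57 [ 0.758 -0.012  0.   ]
tape_roll [246.6 335.4] 0.87 [ 0.333 -0.504  0.   ]
driver [251.1 238.7] 0.57 [ 0.466 -0.163  0.   ]
driver [206.2 130.9] 0.48 [0.466 0.474 0.   ]
driver [217.3 166. ] 0.3 [0.452 0.239 0.   ]
```

View pics/topL.png

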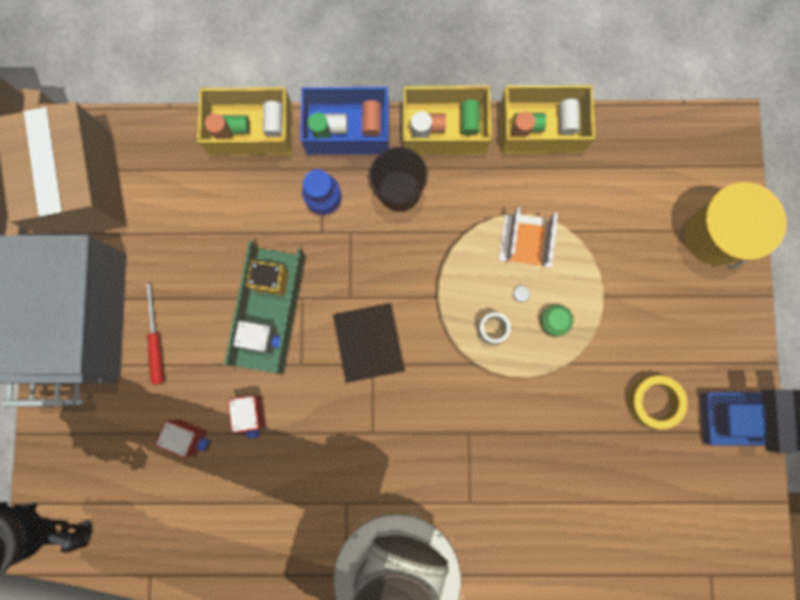

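View pics/side0.png

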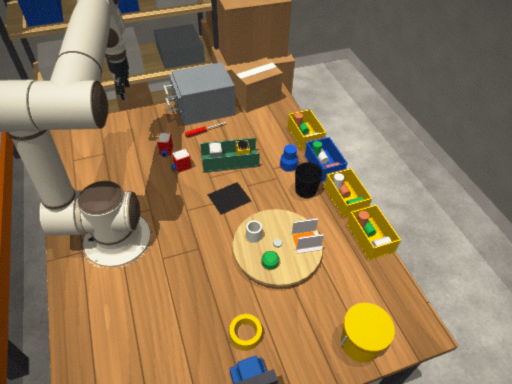

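Candidates in the top view (512 px scale): the grey box with the pale lid in the rack at (163,216), hub at (178,219); red look-alike at (156,264); second red look-alike at (116,281); and the yellow blank at (170,176). The description fits (163,216). I'll check it in a close crop.

```bash
cat >> h.py <<'E'
def rel(pos,yaw):
    "shift in tool axes and turn (rad) from the current measured pose to pos, yaw (deg), tool down"
    o=bot.get_obs(); Rt=R.from_euler('xyz',o["tcp_rot"],degrees=True)
    s=Rt.inv().apply(np.array(pos)-o["ee_pos"]); t=(o["tcp_rot"][2]-yaw+180)%360-180
    print("t",o["time"],"pos",np.round(o["ee_pos"],4),"rot",np.round(o["tcp_rot"],2),"shift",np.round(s,4),"turn",round(np.radians(t),4))
E
python3 - <<'E'
from h import *
im,K,T,c=cam("top")
for n,p,z in[("lid",(163,216),.085),("hub",(178,219),.028),("axis",(333.4,187.7),.057),("pad",(337.5,156),.045)]: print(n,onz(K,T,p,z).round(3))
cv2.imwrite("pics/crop.png",cv2.resize(im[140:300,90:220],None,fx=3.7,fy=3.7,interpolation=cv2.INTER_CUBIC))
c=bot.camera("wrist"); print(np.round(c["T_tool_cam"],3),c["camera_matrix"])
rel([.45,.24,.36],82)
E
```

```text
lid [0.451 0.263 0.085]
hub [0.446 0.23  0.028]
axis [ 0.536 -0.239  0.057]
pad [ 0.634 -0.256  0.045]
[[ 0.     0.945  0.328  0.084]
 [ 1.    -0.    -0.     0.   ]
 [-0.     0.328 -0.945 -0.182]
 [ 0.     0.     0.     1.   ]] [[285.68143336   0.         260.05707411]
 [  0.         285.68143336 190.80635092]
 [  0.           0.           1.        ]]
t 1.65 pos [0.1577 0.5269 0.1926] rot [-180.     -0.    163.34] shift [-0.3623 -0.191  -0.1674] turn 1.4196
```

View pics/crop.png

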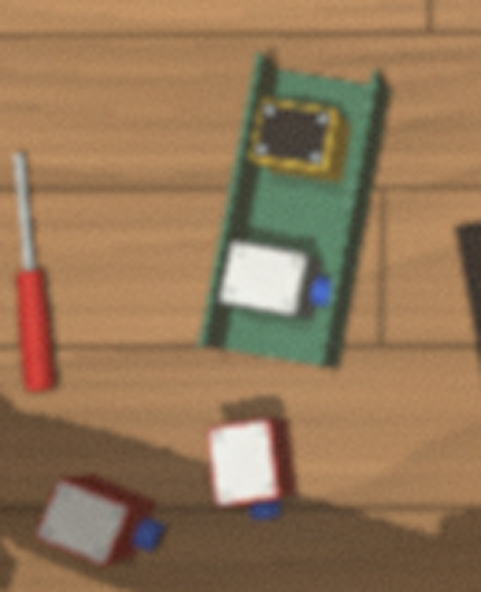

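The crop shows the grey-sided box with the white lid in the rack, its blue hub facing the right-hand wall at crop (320,291). The two red-bodied look-alikes stand outside the rack. Choice confirmed, so I'm moving above it.

>>> arm_command --pt "-0.036 -0.019 -0.018 0.142" --pt "-0.072 -0.038 -0.036 0.284" --pt "-0.108 -0.057 -0.054 0.426" --pt "-0.145 -0.076 -0.072 0.568" --pt "-0.181 -0.0955 -0.09 0.71" --hand 0.085

```text
time: 2.15
ee_pos: [0.3046, 0.3822, 0.2834]
tcp_rot: [180.0, -0.0, 122.3]
wrist_force: [0.2, 0.2, 0.0]
opening: 0.0849
grasp_force: 0.0
```

>>> arm_command --pt "-0.04 0.009 0 0.142" --pt "-0.08 0.018 0 0.284" --pt "-0.12 0.027 0 0.426" --pt "-0.16 0.036 0 0.568" --pt "-0.1995 0.0456 0 0.71"

```text
time: 2.65
ee_pos: [0.4508, 0.2387, 0.2828]
tcp_rot: [180.0, -0.0, 81.6]
wrist_force: [0.8, 0.2, 0.8]
opening: 0.0851
grasp_force: 0.0
```

>>> arm_command --pt "0 0 0 0" --pt "0 0 0 0" --pt "0 0 0 0" --pt "0 0 0 0" --pt "0 0 0 0"

```text
time: 3.15
ee_pos: [0.4492, 0.2409, 0.2828]
tcp_rot: [180.0, -0.0, 82.1]
wrist_force: [0.2, 0.3, -0.6]
opening: 0.085
grasp_force: 0.0
```

```bash
python3 - <<'E'
from h import *
im,K,T,c=cam("wrist"); cv2.imwrite("pics/w1.png",im)
for t,z in dict(jbox=.01,jbox_hub=.028,rack=0,blank_box=.01).items():
    for r in bot.mark_of("wrist",t)[:2]: print(t,np.round(r["location"],1),round(r["confidence"],2),np.round(onz(K,T,r["location"],z),4))
np.savez("w1",K=K,T=T)
rel([.45,.24,.36],82)
E
```

```text
jbox [119.7  52.6] 0.79 [0.2682 0.4053 0.01  ]
jbox [261.6 129.5] 0.6 [0.4563 0.2688 0.01  ]
jbox_hub [114.6  84.8] 0.84 [0.2562 0.3626 0.028 ]
jbox_hub [261.3 161.2] 0.73 [0.4494 0.2227 0.028 ]
rack [298.6 136. ] 0.81 [0.514  0.2491 0.    ]
blank_box [334.2 131.7] 0.69 [0.5689 0.2498 0.01  ]
t 3.4 pos [0.4496 0.2404 0.2827] rot [179.99  -0.    82.02] shift [-0.0004  0.0005 -0.0773] turn 0.0003
```

View pics/w1.png

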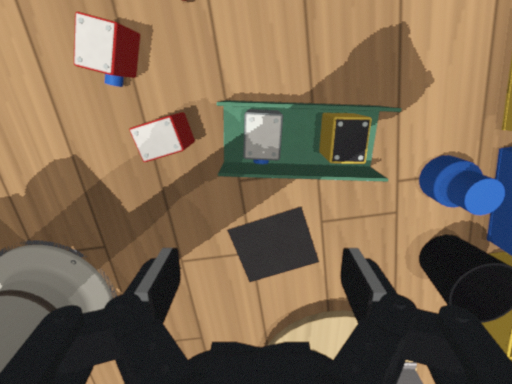

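The wrist view shows the lid of the grey box at about (264,135) and its hub at (262,161). The yellow blank is at (347,138) and the mat at (273,244). I'll fit the lid and mat outlines.

```bash
cat >> h.py <<'E'
def fit(mask,K,T,z,seed):
    "minAreaRect, in the world at height z, of the blob at seed"
    n,l=cv2.connectedComponents(mask.astype(np.uint8))
    m=(l==l[seed[1],seed[0]]).astype(np.uint8); c=max(cv2.findContours(m,0,cv2.CHAIN_APPROX_NONE)[0],key=cv2.contourArea)
    X=np.array([onz(K,T,p,z)[:2] for p in c[:,0,:]+0.]); r=cv2.minAreaRect((X*1000).astype(np.float32))
    print("rect mm/deg",np.round(r[0],1),np.round(r[1],1),round(r[2],1)); return r
E
python3 - <<'E'
from h import *
im=cv2.imread("pics/w1.png"); d=np.load("w1.npz"); K,T=d["K"],d["T"]
s=im.astype(int); print(im[135,264],im[118,264],im[244,273],im[175,300],im[103,300])
sp=s.max(2)-s.min(2)
fit((s.min(2)>100)&(sp<40),K,T,.085,(264,135))
fit((s.max(2)<70),K,T,0,(273,244))
g=(s[:,:,1]-np.maximum(s[:,:,0],s[:,:,2]))>12
fit(g,K,T,.08,(300,175))
# project rack model wall tops
E
```

```text
[159 166 169] [160 167 171] [48 47 50] [56 71 44] [50 64 55]
rect mm/deg [456.2 270. ] [59.2 48.6] 79.2
rect mm/deg [449.6  55.2] [136.7 116.5] 11.4
rect mm/deg [513.7 252.1] [100.8 237.8] 80.2
```

>>> arm_command --pt "0.015 0.001 0.02 0.017" --pt "0.03 0.0024 0.05 0.035" --pt "0.03 0.0024 0.09 0.035" --pt "0.03 0.0024 0.13 0.035" --pt "0.03 0.0024 0.16 0.035"

```text
time: 3.9
ee_pos: [0.4555, 0.2693, 0.1199]
tcp_rot: [-179.9, 0.1, 80.0]
wrist_force: [0.1, 0.2, -0.2]
opening: 0.0849
grasp_force: 0.0
```

>>> arm_command --pt "0 0 0.025 0" --pt "0 0 0.05 0" --pt "0 0 0.07 0" --pt "0 0 0.088 0" --pt "0 0 0.088 0"

```text
time: 4.4
ee_pos: [0.4549, 0.2687, 0.0321]
tcp_rot: [-179.8, 0.2, 80.0]
wrist_force: [0.4, 0.6, 1.1]
opening: 0.0854
grasp_force: 0.0
```

>>> arm_command --pt "0 0 0 0" --pt "0 0 0 0" --pt "0 0 0 0" --pt "0 0 0 0" --pt "0 0 0 0" --hand 0.03 --grip_force 40

```text
time: 4.9
ee_pos: [0.4569, 0.27, 0.0361]
tcp_rot: [179.9, -0.1, 80.0]
wrist_force: [-3.0, -0.4, 6.2]
opening: 0.049
grasp_force: 41.7
```

>>> arm_command --pt "0 0 0 0" --pt "0 0 0 0" --pt "0 0 0 0" --pt "0 0 0 0" --pt "0 0 0 0"

```text
time: 5.4
ee_pos: [0.4568, 0.27, 0.0361]
tcp_rot: [179.9, -0.1, 80.0]
wrist_force: [-2.6, 0.0, 5.9]
opening: 0.0488
grasp_force: 41.7
```

>>> arm_command --pt "0 0 -0.01 0" --pt "0 0 -0.03 0" --pt "0 0 -0.06 0" --pt "0 0 -0.09 0" --pt "0 0 -0.12 0"

```text
time: 5.9
ee_pos: [0.4561, 0.2694, 0.1563]
tcp_rot: [180.0, 0.0, 80.0]
wrist_force: [0.6, 0.7, -2.2]
opening: 0.0485
grasp_force: 42.5
```

>>> arm_command --pt "-0.025 0.003 0 0" --pt "-0.06 0.008 0 0" --pt "-0.1 0.014 0 0" --pt "-0.145 0.02 0 0" --pt "-0.18 0.026 0 0"

```text
time: 6.4
ee_pos: [0.4501, 0.0858, 0.1553]
tcp_rot: [180.0, 0.0, 80.0]
wrist_force: [1.0, -1.6, -2.9]
opening: 0.0487
grasp_force: 42.5
```

>>> arm_command --pt "-0.02 0.003 0.01 0" --pt "-0.033 0.0046 0.03 0" --pt "-0.033 0.0046 0.06 0" --pt "-0.033 0.0046 0.09 0" --pt "-0.033 0.0046 0.11 0"

```text
time: 6.9
ee_pos: [0.4486, 0.0541, 0.0432]
tcp_rot: [-179.9, 0.0, 79.9]
wrist_force: [-0.4, -0.7, -2.7]
opening: 0.0488
grasp_force: 42.5
```

>>> arm_command --pt "0 0 0.006 0" --pt "0 0 0.01 0" --pt "0 0 0.013 0" --pt "0 0 0.015 0" --pt "0 0 0.015 0"

```text
time: 7.4
ee_pos: [0.4497, 0.0545, 0.0301]
tcp_rot: [180.0, -0.0, 80.0]
wrist_force: [-0.2, -0.3, -3.3]
opening: 0.0485
grasp_force: 42.6
```

>>> arm_command --pt "0 0 0.001 0" --pt "0 0 0.002 0" --pt "0 0 0.003 0" --pt "0 0 0.004 0" --pt "0 0 0.004 0"

```text
time: 7.9
ee_pos: [0.4495, 0.0545, 0.0262]
tcp_rot: [180.0, -0.0, 80.0]
wrist_force: [-2.4, 0.4, 4.6]
opening: 0.0484
grasp_force: 43.3
```

>>> arm_command --pt "0 0 0 0" --pt "0 0 0 0" --pt "0 0 0 0" --pt "0 0 0 0" --pt "0 0 0 0" --hand 0.085

```text
time: 8.4
ee_pos: [0.4494, 0.0545, 0.0256]
tcp_rot: [180.0, 0.0, 80.0]
wrist_force: [0.6, -0.0, -1.0]
opening: 0.0852
grasp_force: 0.0
```

>>> arm_command --pt "0 0 -0.015 0" --pt "0 0 -0.045 0" --pt "0 0 -0.085 0" --pt "0 0 -0.13 0" --pt "0 0 -0.17 0"

```text
time: 8.9
ee_pos: [0.4492, 0.0545, 0.1989]
tcp_rot: [179.9, -0.0, 80.0]
wrist_force: [1.4, 0.3, -0.4]
opening: 0.0847
grasp_force: 0.0
```

>>> arm_command --pt "0 0 -0.02 0.14" --pt "0 0 -0.04 0.28" --pt "0 0 -0.06 0.42" --pt "0 0 -0.08 0.56" --pt "0 0 -0.08 0.7"

```text
time: 9.4
ee_pos: [0.4498, 0.0545, 0.2793]
tcp_rot: [179.9, -0.2, 39.5]
wrist_force: [0.7, -0.2, 0.2]
opening: 0.085
grasp_force: 0.0
```

>>> arm_command --pt "0 0 0 0.145" --pt "0 0 0 0.29" --pt "0 0 0 0.435" --pt "0 0 0 0.58" --pt "0 0 0 0.725"

```text
time: 9.9
ee_pos: [0.45, 0.0197, 0.2766]
tcp_rot: [-178.3, -0.0, 1.5]
wrist_force: [0.6, -0.6, 0.1]
opening: 0.085
grasp_force: 0.0
```

>>> arm_command --pt "0 0 0 0.145" --pt "0 0 0 0.145" --pt "0 0 0 0.145" --pt "0 0 0 0.145" --pt "0 0 0 0.145"

```text
time: 10.4
ee_pos: [0.447, -0.0171, 0.276]
tcp_rot: [-176.8, 0.3, -4.4]
wrist_force: [1.0, -0.4, -0.1]
opening: 0.0849
grasp_force: 0.0
```

```bash
python3 - <<'E'
from h import *
im,K,T,c=cam("wrist"); cv2.imwrite("pics/w2.png",im); np.savez("w2",K=K,T=T)
for t,z in dict(jbox=.0,jbox_hub=.018,bay=.045).items():
    for r in bot.mark_of("wrist",t)[:2]: print(t,np.round(r["location"],1),round(r["confidence"],2),np.round(onz(K,T,r["location"],z),4))
print(proj(K,T,[.45,.055,.075]))
rel([.4497,.0545,.040],-10)
E
```

```text
jbox [113.6 229. ] 0.96 [0.314  0.2802 0.    ]
jbox [226.6 145.2] 0.89 [0.4542 0.0524 0.    ]
jbox_hub [ 75.4 264.4] 0.92 [0.2531 0.3608 0.018 ]
jbox_hub [255.  154.5] 0.77 [0.4397 0.0059 0.018 ]
[216.02412365 158.27395794]
t 10.6 pos [ 0.447  -0.0173  0.2757] rot [-176.8     0.31   -4.47] shift [-0.0017 -0.0585  0.2394] turn 0.0964
```

View pics/w2.png

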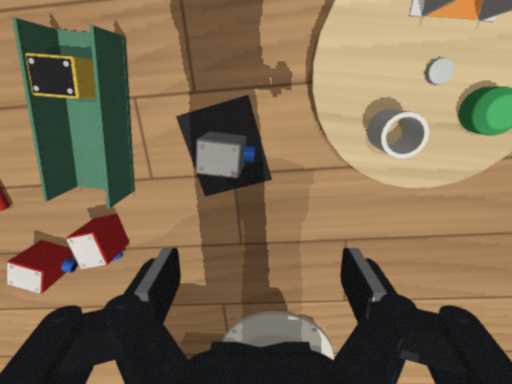

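Joint 6 reached its limit: j6 = j1 − yaw + 180. I'll take the box with yaw 170 instead, the same grasp half a turn round. The picture shows the box on the mat at (220,155) with its hub at (250,154). The coupling is at (398,133) and the bay is at the top right.

>>> arm_command --pt "0 0 0 -0.14" --pt "0 0 0 -0.28" --pt "0 0 0 -0.42" --pt "0 0 0 -0.56" --pt "0 0 0 -0.7"

```text
time: 11.1
ee_pos: [0.447, -0.0176, 0.2756]
tcp_rot: [-177.4, -1.8, 35.9]
wrist_force: [0.1, 0.3, 0.9]
opening: 0.0847
grasp_force: 0.0
```

```bash
python3 - <<'E'
from h import *
print(bot.get_obs()["q"].round(1))
rel([.4497,.0545,.28],170)
im=cv2.imread("pics/w2.png"); d=np.load("w2.npz"); s=im.astype(int); print(im[155,212])
fit((s.min(2)>110)&(s.max(2)-s.min(2)<40),d["K"],d["T"],.075,(212,155))
E
```

```text
[ -4.6  -5.9   8.6 104.9   3.2 139.5]
t 11.1 pos [ 0.447  -0.0176  0.2756] rot [-177.36   -1.83   35.88] shift [ 0.0446 -0.0569 -0.0003] turn -2.3409
[143 149 153]
rect mm/deg [449.   53.5] [57.4 44.8] 79.8
```

The arm stopped at the limit with a 3° tilt, and tool-z turns can't undo that. The joint-6 limit on the other side should lean it back the opposite way, so I'll turn there.

>>> arm_command --pt "0 0 0 -0.149" --pt "0 0 0 -0.298" --pt "0 0 0 -0.447" --pt "0 0 0 -0.596" --pt "0 0 0 -0.745"

```text
time: 11.6
ee_pos: [0.447, -0.0176, 0.2756]
tcp_rot: [-179.3, -3.1, 78.6]
wrist_force: [-0.5, -0.4, 0.3]
opening: 0.085
grasp_force: 0.0
```

>>> arm_command --pt "0 0 0 -0.149" --pt "0 0 0 -0.298" --pt "0 0 0 -0.447" --pt "0 0 0 -0.596" --pt "0 0 0 -0.745"

```text
time: 12.1
ee_pos: [0.447, -0.0176, 0.2757]
tcp_rot: [178.4, -2.8, 121.3]
wrist_force: [-0.5, 0.6, -1.1]
opening: 0.0851
grasp_force: 0.0
```

>>> arm_command --pt "0 0 0 -0.149" --pt "0 0 0 -0.298" --pt "0 0 0 -0.447" --pt "0 0 0 -0.596" --pt "0 0 0 -0.745"

```text
time: 12.6
ee_pos: [0.447, -0.0176, 0.2756]
tcp_rot: [176.9, -0.9, 164.0]
wrist_force: [0.6, -0.8, 0.6]
opening: 0.0852
grasp_force: 0.0
```

>>> arm_command --pt "0 0 0 -0.149" --pt "0 0 0 -0.298" --pt "0 0 0 -0.447" --pt "0 0 0 -0.596" --pt "0 0 0 -0.745"

```text
time: 13.1
ee_pos: [0.447, -0.0176, 0.2756]
tcp_rot: [177.1, 1.4, -153.4]
wrist_force: [0.5, -0.1, 0.6]
opening: 0.0849
grasp_force: 0.0
```

>>> arm_command --pt "0 0 0 -0.149" --pt "0 0 0 -0.298" --pt "0 0 0 -0.447" --pt "0 0 0 -0.596" --pt "0 0 0 -0.745"

```text
time: 13.6
ee_pos: [0.447, -0.0176, 0.2757]
tcp_rot: [178.8, 3.0, -110.7]
wrist_force: [0.1, -0.4, -0.3]
opening: 0.0848
grasp_force: 0.0
```

>>> arm_command --pt "0 0 0 -0.149" --pt "0 0 0 -0.298" --pt "0 0 0 -0.447" --pt "0 0 0 -0.596" --pt "0 0 0 -0.745"

```text
time: 14.1
ee_pos: [0.447, -0.0176, 0.2757]
tcp_rot: [-178.8, 3.0, -67.9]
wrist_force: [-0.1, 0.1, 0.4]
opening: 0.085
grasp_force: 0.0
```

>>> arm_command --pt "0 0 0 -0.149" --pt "0 0 0 -0.298" --pt "0 0 0 -0.447" --pt "0 0 0 -0.596" --pt "0 0 0 -0.745"

```text
time: 14.6
ee_pos: [0.447, -0.0176, 0.2757]
tcp_rot: [-177.1, 1.4, -25.2]
wrist_force: [-0.1, 0.2, 0.6]
opening: 0.085
grasp_force: 0.0
```

```bash
python3 - <<'E'
from h import *
print(bot.get_obs()["q"].round(2)); rel([.4497,.0545,.28],170)
E
```

```text
[  -4.57   -5.94    8.61  104.87    3.2  -159.31]
t 14.6 pos [ 0.447  -0.0176  0.2757] rot [-177.12    1.43  -25.23] shift [-0.0284 -0.0665 -0.0003] turn 2.8758
```

>>> arm_command --pt "0 0 0 -0.14" --pt "0 0 0 -0.28" --pt "0 0 0 -0.36" --pt "0 0 0 -0.46" --pt "0 0 0 -0.46"

```text
time: 15.1
ee_pos: [0.4475, 0.0066, 0.2757]
tcp_rot: [-177.8, 0.0, -0.8]
wrist_force: [-0.0, -0.1, 0.1]
opening: 0.085
grasp_force: 0.0
```

```bash
python3 - <<'E'
from h import *
print(bot.get_obs()["q"].round(2)); rel([.4497,.0545,.28],170)
E
```

```text
[  -0.75   -6.21    8.4   104.63    2.2  -179.95]
t 15.1 pos [0.4475 0.0066 0.2757] rot [-1.778e+02  2.000e-02 -7.900e-01] shift [ 0.0016 -0.048  -0.0025] turn -2.9809
```

>>> arm_command --pt "0 0 0 -0.149" --pt "0 0 0 -0.16" --pt "0 0 0 -0.16" --pt "0 0 0 -0.16" --pt "0 0 0 -0.16"

```text
time: 15.6
ee_pos: [0.444, 0.0432, 0.2756]
tcp_rot: [-179.5, -0.3, 5.2]
wrist_force: [-0.4, 0.4, 0.2]
opening: 0.0848
grasp_force: 0.0
```

```bash
python3 - <<'E'
from h import *
print(bot.get_obs()["q"].round(2)); rel([.4497,.0545,.28],170)
E
```

```text
[   5.22   -6.69    7.99  104.4     0.46 -179.94]
t 15.6 pos [0.444  0.0432 0.2756] rot [-179.54   -0.28    5.16] shift [ 0.0067 -0.0108 -0.0043] turn -2.877
```

>>> arm_command --pt "0.002 -0.003 0 0.136" --pt "0.004 -0.006 0 0.272" --pt "0.0065 -0.0103 0 0.408" --pt "0.0065 -0.0103 0 0.544" --pt "0.0065 -0.0103 0 0.68"

```text
time: 16.1
ee_pos: [0.4496, 0.054, 0.2756]
tcp_rot: [-179.5, 0.1, -34.1]
wrist_force: [0.6, 0.9, 0.3]
opening: 0.0853
grasp_force: 0.0
```

>>> arm_command --pt "0 0 0 0.136" --pt "0 0 0 0.272" --pt "0 0 0 0.408" --pt "0 0 0 0.544" --pt "0 0 0 0.68"

```text
time: 16.6
ee_pos: [0.4496, 0.0539, 0.2757]
tcp_rot: [-179.6, 0.4, -73.1]
wrist_force: [0.2, 0.1, -0.6]
opening: 0.085
grasp_force: 0.0
```

>>> arm_command --pt "0 0 0 0.136" --pt "0 0 0 0.272" --pt "0 0 0 0.408" --pt "0 0 0 0.544" --pt "0 0 0 0.68"

```text
time: 17.1
ee_pos: [0.4496, 0.0539, 0.2757]
tcp_rot: [-180.0, 0.5, -112.1]
wrist_force: [0.6, -0.8, 0.3]
opening: 0.0852
grasp_force: 0.0
```

>>> arm_command --pt "0 0 0 0.136" --pt "0 0 0 0.272" --pt "0 0 0 0.408" --pt "0 0 0 0.544" --pt "0 0 0 0.68"

```text
time: 17.6
ee_pos: [0.4496, 0.0539, 0.2757]
tcp_rot: [179.7, 0.4, -151.0]
wrist_force: [-0.5, 0.0, -0.6]
opening: 0.085
grasp_force: 0.0
```

>>> arm_command --pt "0 0 0 0.136" --pt "0 0 0 0.272" --pt "0 0 0 0.408" --pt "0 0 0 0.544" --pt "0 0 0 0.686"

```text
time: 18.1
ee_pos: [0.4496, 0.0539, 0.2757]
tcp_rot: [179.5, 0.1, 169.7]
wrist_force: [-0.9, 0.3, -0.2]
opening: 0.0849
grasp_force: 0.0
```

```bash
python3 - <<'E'
from h import *
print(bot.get_obs()["q"].round(2))
im,K,T,c=cam("wrist"); cv2.imwrite("pics/w3.png",im); s=im.astype(int)
p=proj(K,T,[.449,.054,.075]).round().astype(int); print(p,im[p[1],p[0]])
try: fit((s.min(2)>100)&(s.max(2)-s.min(2)<45),K,T,.075,p)
except Exception as e: print(e)
rel([.4493,.0542,.037],170)
E
```

```text
[  6.51  -5.8    8.8  104.32   0.46  16.84]
[259 156] [152 158 162]
rect mm/deg [448.8  52.8] [59.7 48.4] 78.8
t 18.15 pos [0.4496 0.054  0.2757] rot [1.7948e+02 1.4000e-01 1.6918e+02] shift [ 0.0009 -0.002   0.2387] turn -0.0144
```

>>> arm_command --pt "0.001 -0.0015 0.03 0" --pt "0.001 -0.0015 0.07 0" --pt "0.001 -0.0015 0.11 0" --pt "0.001 -0.0015 0.14 0" --pt "0.001 -0.0015 0.16 0"

```text
time: 18.65
ee_pos: [0.448, 0.054, 0.1132]
tcp_rot: [179.5, 0.0, 170.2]
wrist_force: [0.7, -0.6, 0.4]
opening: 0.0846
grasp_force: 0.0
```

>>> arm_command --pt "0 0 0.02 0" --pt "0 0 0.04 0" --pt "0 0 0.06 0" --pt "0 0 0.075 0" --pt "0 0 0.079 0"

```text
time: 19.15
ee_pos: [0.4483, 0.055, 0.0351]
tcp_rot: [179.5, 0.0, 170.1]
wrist_force: [0.7, 1.0, 0.1]
opening: 0.0849
grasp_force: 0.0
```

>>> arm_command --pt "0 0 0 0" --pt "0 0 0 0" --pt "0 0 0 0" --pt "0 0 0 0" --pt "0 0 0 0" --hand 0.045 --grip_force 40

```text
time: 19.65
ee_pos: [0.4495, 0.0555, 0.0371]
tcp_rot: [179.5, 0.2, 170.1]
wrist_force: [-0.3, 0.7, 0.7]
opening: 0.0452
grasp_force: 0.0
```

>>> arm_command --pt "0 0 0 0" --pt "0 0 0 0" --pt "0 0 0 0" --pt "0 0 0 0" --pt "0 0 0 0"

```text
time: 20.15
ee_pos: [0.4492, 0.0555, 0.0367]
tcp_rot: [179.5, 0.1, 170.1]
wrist_force: [-0.1, 0.7, 0.9]
opening: 0.0451
grasp_force: 0.0
```

```bash
python3 - <<'E'
from h import *
o=bot.get_obs(); print(o["q"].round(2))
im,K,T,c=cam("wrist"); s,_,_,_=cam("side")
cv2.imwrite("pics/w4.png",np.hstack([cv2.resize(im,(480,360)),cv2.resize(s[130:230,170:270],(320,360),interpolation=cv2.INTER_CUBIC)]))
E
```

```text
[  6.72  -8.9  -20.66  77.95   0.45  16.61]
```

View pics/w4.png

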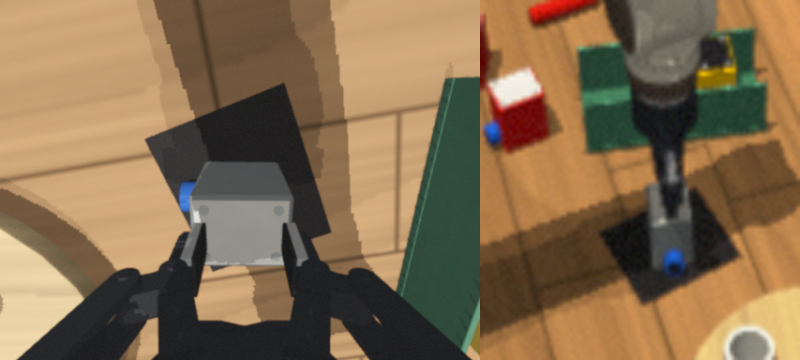

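```bash
python3 - <<'E'
from h import *
im,K,T,c=cam("wrist"); s=im.astype(int)
for p in[(190,265),(295,265),(292,200),(195,200)]: print(onz(K,T,np.array(p)*512/480,.075).round(4))
for X in[(.4492,.0555,.075),(.4492,.0555,.056)]: print(proj(K,T,X))
cv2.imwrite("pics/w5.png",cv2.resize(im[150:384,150:362],(724,600) if 0 else None,fx=2.5,fy=2.5,interpolation=cv2.INTER_CUBIC))
E
```

```text
[0.4668 0.0173 0.075 ]
[0.4788 0.0835 0.075 ]
[0.4332 0.0867 0.075 ]
[0.4233 0.0308 0.075 ]
[260.50986109 247.33112937]
[260.18738814 231.85655885]
```

View pics/w5.png

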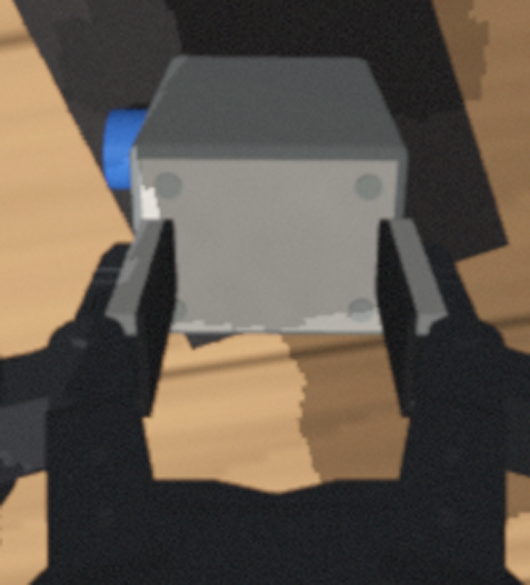

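The crop shows the box upright and centred at crop (270,250), but the fingertips are above the lid at crop (175,220) and (378,220). So the real tips are about 40 mm short of the reported TCP, and the fingers closed on air. I'll open, go 30 mm deeper and close again.

>>> arm_command --pt "0 0 0 0" --pt "0 0 0 0" --pt "0 0 0 0" --pt "0 0 0 0" --pt "0 0 0 0" --hand 0.085

```text
time: 20.8
ee_pos: [0.4492, 0.0555, 0.0367]
tcp_rot: [179.5, 0.1, 170.1]
wrist_force: [-0.8, 0.1, -1.0]
opening: 0.0853
grasp_force: 0.0
```

>>> arm_command --pt "-0.0005 0.001 0.006 0" --pt "-0.0005 0.001 0.012 0" --pt "-0.0005 0.001 0.018 0" --pt "-0.0005 0.001 0.023 0" --pt "-0.0005 0.001 0.025 0"

```text
time: 21.3
ee_pos: [0.4495, 0.0566, 0.0108]
tcp_rot: [179.5, 0.1, 170.1]
wrist_force: [-0.4, 0.2, -0.6]
opening: 0.0849
grasp_force: 0.0
```

```bash
python3 - <<'E'
from h import *
o=bot.get_obs(); print(o["wrist_force"].round(1),o["opening"]); rel([.4488,.0535,.01],170)
im,K,T,c=cam("wrist"); s,_,_,_=cam("side")
cv2.imwrite("pics/w6.png",np.hstack([cv2.resize(im,(480,360)),cv2.resize(s[150:220,195:265],(320,360),interpolation=cv2.INTER_CUBIC)]))
E
```

```text
[-0.4  0.2 -0.6] 0.08486358398114083
t 21.3 pos [0.4495 0.0566 0.0108] rot [1.7950e+02 9.0000e-02 1.7011e+02] shift [ 0.0002 -0.0031  0.0008] turn 0.002
```

View pics/w6.png

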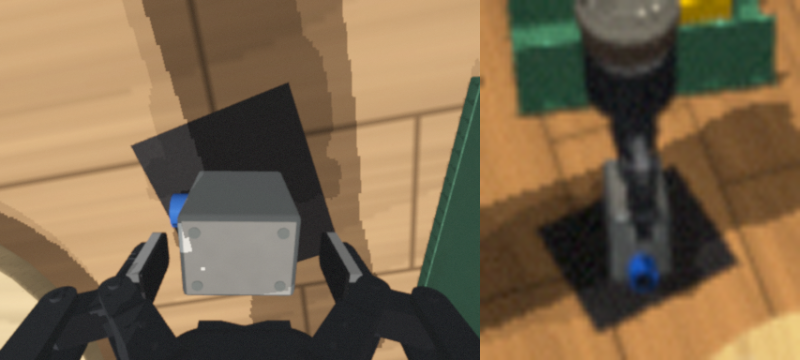

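The fingertips now straddle the box at (160,240) and (325,240), but only near the top, and they sit about 3 mm off centre. I'll shift over and go 18 mm deeper, then close.

>>> arm_command --pt "0 -0.003 0.004 0" --pt "0 -0.003 0.008 0" --pt "0 -0.003 0.012 0" --pt "0 -0.003 0.016 0" --pt "0 -0.003 0.018 0"

```text
time: 21.9
ee_pos: [0.4493, 0.0538, -0.0069]
tcp_rot: [179.5, 0.1, 170.1]
wrist_force: [-0.1, -0.4, 0.1]
opening: 0.0851
grasp_force: 0.0
```

>>> arm_command --pt "0 0 0 0" --pt "0 0 0 0" --pt "0 0 0 0" --pt "0 0 0 0" --pt "0 0 0 0" --hand 0.045 --grip_force 40

```text
time: 22.4
ee_pos: [0.4498, 0.0538, -0.0061]
tcp_rot: [179.5, 0.2, 170.1]
wrist_force: [0.4, -0.6, 1.2]
opening: 0.0619
grasp_force: 44.8
```

```bash
python3 - <<'E'
from h import *
o=bot.get_obs(); print(o["wrist_force"].round(1),o["opening"],o["grasp_force"]); rel([.4488,.0535,-.008],170)
im,K,T,c=cam("top")
s=im.astype(int)
for t,z in dict(bay=.045,coupling=.045,end_cap=.045).items():
    for r in bot.mark_of("top",t)[:1]: print(t,r["location"],onz(K,T,r["location"],z).round(4))
B,G,Rr=s[...,0],s[...,1],s[...,2]
o=(Rr>170)&(B<90)&(G>70)&(G<140); o[:, :300]=0; o[:, 380:]=0
ys,xs=np.nonzero(o); print(len(xs),xs.min(),xs.max(),ys.min(),ys.max())
m=(int(np.median(xs)),int(np.median(ys))); fit(o,K,T,.045,m)
cv2.imwrite("pics/bay.png",cv2.resize(im[125:245,275:391],None,fx=5,fy=5,interpolation=cv2.INTER_CUBIC))
E
```

```text
[ 0.4 -0.6  1.2] 0.061914632543704086 44.758774638175964
t 22.4 pos [ 0.4498  0.0538 -0.0061] rot [179.48   0.18 170.11] shift [ 0.0009 -0.0005  0.0019] turn 0.002
bay [337.5, 154.9] [ 0.6378 -0.256   0.045 ]
coupling [315.1, 214.4] [ 0.4569 -0.1841  0.045 ]
end_cap [358.4, 205.4] [ 0.4833 -0.3142  0.045 ]
339 300 379 73 382
rect mm/deg [ 633.7 -269.9] [21.2 71.4] 85.4
```

View pics/bay.png

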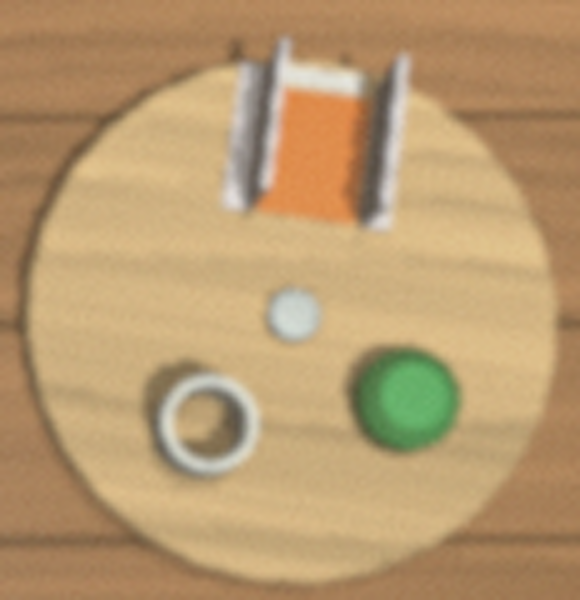

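The box is held (opening 62 mm, 45 N). The crop shows the bay's orange pad at crop (312,155), the steel cap at (294,314), and the coupling and end cap well clear of the bay. I'll lift, turn a quarter and carry it next to the bay for a close look.

>>> arm_command --pt "0 0 -0.008 0" --pt "0 0 -0.03 0" --pt "0 0 -0.07 0" --pt "0 0 -0.115 0" --pt "0 0 -0.166 0" --grip_force 60

```text
time: 23.1
ee_pos: [0.4477, 0.0523, 0.1596]
tcp_rot: [179.5, 0.0, 170.1]
wrist_force: [1.3, 0.6, -2.7]
opening: 0.0615
grasp_force: 66.0
```

>>> arm_command --pt "-0.016 -0.013 0 -0.149" --pt "-0.036 -0.029 0 -0.298" --pt "-0.058 -0.047 0 -0.447" --pt "-0.082 -0.066 0 -0.596" --pt "-0.106 -0.0855 0 -0.745"

```text
time: 23.6
ee_pos: [0.5389, -0.0508, 0.1581]
tcp_rot: [179.7, 0.4, -146.8]
wrist_force: [-0.4, 0.7, -2.3]
opening: 0.0614
grasp_force: 66.3
```

>>> arm_command --pt "-0.0045 -0.03 0 -0.149" --pt "-0.009 -0.06 0 -0.298" --pt "-0.013 -0.09 0 -0.447" --pt "-0.017 -0.115 0 -0.596" --pt "-0.0202 -0.135 0 -0.745"

```text
time: 24.1
ee_pos: [0.629, -0.1537, 0.1569]
tcp_rot: [-180.0, 0.5, -104.2]
wrist_force: [0.3, -0.4, -3.2]
opening: 0.0614
grasp_force: 66.3
```

>>> arm_command --pt "0 0 0 -0.06" --pt "0 0 0 -0.098" --pt "0 0 0 -0.098" --pt "0 0 0 -0.098" --pt "0 0 0 -0.098"

```text
time: 24.6
ee_pos: [0.6286, -0.1524, 0.1577]
tcp_rot: [-179.9, 0.5, -98.9]
wrist_force: [0.4, 0.4, -2.9]
opening: 0.0611
grasp_force: 66.7
```

```bash
python3 - <<'E'
from h import *
o=bot.get_obs(); print(o["q"].round(1),o["wrist_force"].round(1),o["opening"],o["grasp_force"]); rel([.635,-.255,.16],-99)
im,K,T,c=cam("wrist"); np.savez("w7",K=K,T=T); cv2.imwrite("pics/w7.png",im)
for r in bot.mark_of("wrist","bay")[:1]: print(r["location"],r["confidence"],onz(K,T,r["location"],.045).round(4))
cv2.imwrite("pics/w7L.png",cv2.resize(im,(800,600),interpolation=cv2.INTER_CUBIC))
E
```

```text
[-13.9  18.   21.4  93.2   0.5 -94.9] [ 0.4  0.4 -2.9] 0.06105946768675963 66.69029831886292
t 24.6 pos [ 0.6286 -0.1524  0.1577] rot [-179.86    0.52  -98.94] shift [ 0.1003 -0.0223 -0.0032] turn 0.001
[232.3, 69.0] 0.84 [ 0.6394 -0.2592  0.045 ]
```

View pics/w7L.png

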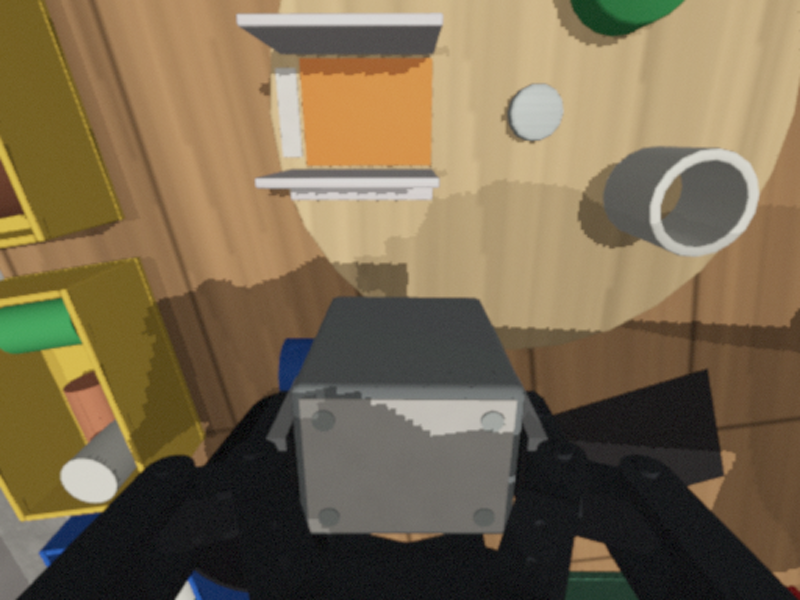

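The view shows the pad between (302,57) and (432,165), the plate tops at rows 22 and 181, the cap at (536,112), and the box held straight with its hub on the left, towards the rim. I'll compute the bay frame from these.

```bash
python3 - <<'E'
from h import *
d=np.load("w7.npz"); K,T=d["K"],d["T"]
P=lambda p,z: onz(K,T,np.array(p)*.64,z)[:2]
cap=P((536.5,112),.057); print("cap",cap.round(4))
A=lambda v: round(np.degrees(np.arctan2(v[1],v[0])),1)
u0,u1=P((441,25),.115),P((240,25),.115); l0,l1=P((438,175),.115),P((257,180),.115)
print("plates",u0.round(4),u1.round(4),l0.round(4),l1.round(4),A(u1-u0),A(l1-l0)); m=(u0+u1+l0+l1)/4; print("mid",m.round(4), "cap->mid",A(m-cap),np.linalg.norm(m-cap))
# gap
n=(u1-u0)/np.linalg.norm(u1-u0); print("gap",abs(np.cross(n,l0-u0)))
pc=[P(q,.045) for q in[(432,58),(432,166),(305,166),(301,58)]]; print("pad",np.mean(pc,0).round(4),A(pc[3]-pc[0]),A(pc[2]-pc[1]))
f0,f1=P((522,395),.2387),P((297,395),.2387)
for z in(.235,.245):
    q=[P(x,z) for x in[(522,395),(296,395),(312,532),(508,532)]]; print(z,"box",np.mean(q,0).round(4),A(q[1]-q[0]),np.linalg.norm(q[1]-q[0]),np.linalg.norm(q[2]-q[1]))
E
```

```text
cap [ 0.5387 -0.2404]
plates [ 0.5937 -0.2816] [ 0.6806 -0.2953] [ 0.6033 -0.2189] [ 0.6908 -0.2303] -8.9 -7.4
mid [ 0.6421 -0.2565] cap->mid -8.9 0.10462332655249808
gap 0.06343083554694932
pad [ 0.6373 -0.2554] -8.9 -8.9
0.235 box [ 0.6285 -0.1498] -8.8 0.06073453742143011 0.04818434710631846
0.245 box [ 0.6272 -0.1582] -8.8 0.054903366495843535 0.04355812986907972<stdin>:9: DeprecationWarning: Arrays of 2-dimensional vectors are deprecated. Use arrays of 3-dimensional vectors instead. (deprecated in NumPy 2.0)
```

>>> arm_command --pt "0.015 -0.004 0 0" --pt "0.04 -0.01 0 0" --pt "0.068 -0.017 0 0" --pt "0.09 -0.022 0 0" --pt "0.1005 -0.0243 0 0"

```text
time: 25.2
ee_pos: [0.6369, -0.2581, 0.1564]
tcp_rot: [-179.9, 0.5, -99.0]
wrist_force: [0.0, 0.0, -3.0]
opening: 0.0613
grasp_force: 66.7
```

>>> arm_command --pt "0 0 0.01 0" --pt "0 0 0.02 0" --pt "0 0 0.03 0" --pt "0 0 0.03 0" --pt "0 0 0.03 0"

```text
time: 25.7
ee_pos: [0.6371, -0.2544, 0.1266]
tcp_rot: [-179.9, 0.5, -98.8]
wrist_force: [0.9, -1.1, -1.9]
opening: 0.0615
grasp_force: 66.7
```

```bash
python3 - <<'E'
from h import *
o=bot.get_obs(); print(o["q"].round(1),o["wrist_force"].round(1),o["opening"],o["grasp_force"]); rel([.637,-.2555,.039],-98.9)
E
```

```text
[ -22.    23.6   25.1   91.5    0.5 -103.2] [ 0.9 -1.1 -1.9] 0.06152049837159701 66.67492389678955
t 25.7 pos [ 0.6371 -0.2544  0.1266] rot [-179.88    0.53  -98.85] shift [0.0019 0.0002 0.0876] turn 0.0009
```

>>> arm_command --pt "0.001 0 0.015 0" --pt "0.002 0 0.035 0" --pt "0.002 0 0.055 0" --pt "0.002 0 0.068 0" --pt "0.002 0 0.076 0"

```text
time: 26.2
ee_pos: [0.6371, -0.2563, 0.0501]
tcp_rot: [-179.9, 0.5, -98.9]
wrist_force: [0.3, -0.1, -2.6]
opening: 0.0615
grasp_force: 66.7
```

>>> arm_command --pt "0 0 0.002 0" --pt "0 0 0.004 0" --pt "0 0 0.006 0" --pt "0 0 0.008 0" --pt "0 0 0.008 0"

```text
time: 26.7
ee_pos: [0.6374, -0.2567, 0.0429]
tcp_rot: [-179.8, 0.5, -98.9]
wrist_force: [-0.4, 0.5, -2.4]
opening: 0.0616
grasp_force: 66.7
```

>>> arm_command --pt "0 0 0 0" --pt "0 0 0 0" --pt "0 0 0 0" --pt "0 0 0 0" --pt "0 0 0 0"

```text
time: 27.2
ee_pos: [0.6374, -0.2566, 0.0429]
tcp_rot: [-179.8, 0.5, -98.9]
wrist_force: [-0.3, -0.3, -3.2]
opening: 0.0618
grasp_force: 66.7
```

```bash
python3 - <<'E'
from h import *
o=bot.get_obs(); print(o["q"].round(1),o["wrist_force"].round(1),o["opening"],o["grasp_force"]); rel([.637,-.2555,.039],-98.9)
E
```

```text
[ -22.2   23.5   15.8   82.2    0.5 -103.3] [-0.3 -0.3 -3.2] 0.06177488038560585 66.69088125228882
t 27.2 pos [ 0.6374 -0.2566  0.0429] rot [-179.84    0.51  -98.9 ] shift [-0.001   0.0005  0.0039] turn 0.0
```

Still hanging free. I'll ease down a few mm and watch the force.

>>> arm_command --pt "-0.001 0 0.0006 0" --pt "-0.001 0 0.0012 0" --pt "-0.001 0 0.0018 0" --pt "-0.001 0 0.0024 0" --pt "-0.001 0 0.003 0"

```text
time: 27.7
ee_pos: [0.6375, -0.2556, 0.0397]
tcp_rot: [-179.8, 0.5, -98.9]
wrist_force: [-0.2, -0.1, -2.7]
opening: 0.0617
grasp_force: 66.7
```

>>> arm_command --pt "0 0 0.0005 0" --pt "0 0 0.001 0" --pt "0 0 0.001 0" --pt "0 0 0.001 0" --pt "0 0 0.001 0"

```text
time: 28.2
ee_pos: [0.6375, -0.2556, 0.0394]
tcp_rot: [-179.8, 0.5, -98.9]
wrist_force: [-3.5, 2.1, 5.0]
opening: 0.0616
grasp_force: 67.5
```

>>> arm_command --pt "0 0 0 0" --pt "0 0 0 0" --pt "0 0 0 0" --pt "0 0 0 0" --pt "0 0 0 0" --hand 0.066 --grip_force 20

```text
time: 28.7
ee_pos: [0.6375, -0.2556, 0.0387]
tcp_rot: [-179.8, 0.5, -98.9]
wrist_force: [0.1, -0.8, -0.1]
opening: 0.0664
grasp_force: 0.0
```

>>> arm_command --pt "0 0 0 0" --pt "0 0 0 0" --pt "0 0 0 0" --pt "0 0 0 0" --pt "0 0 0 0" --hand 0.085

```text
time: 29.2
ee_pos: [0.6375, -0.2556, 0.0388]
tcp_rot: [-179.8, 0.5, -98.9]
wrist_force: [-0.4, -0.3, 0.4]
opening: 0.0852
grasp_force: 0.0
```

>>> arm_command --pt "0 0 -0.01 0" --pt "0 0 -0.03 0" --pt "0 0 -0.06 0" --pt "0 0 -0.09 0" --pt "0 0 -0.12 0"

```text
time: 29.7
ee_pos: [0.6369, -0.2566, 0.161]
tcp_rot: [-179.8, 0.5, -98.9]
wrist_force: [1.8, -0.1, -0.4]
opening: 0.0851
grasp_force: 0.0
```

>>> arm_command --pt "-0.03 0.005 -0.02 0" --pt "-0.06 0.01 -0.02 0" --pt "-0.09 0.015 -0.02 0" --pt "-0.1 0.02 -0.02 0" --pt "-0.1 0.02 -0.02 0"

```text
time: 30.2
ee_pos: [0.6325, -0.1537, 0.1807]
tcp_rot: [-179.8, 0.5, -98.8]
wrist_force: [-0.2, -0.1, -0.1]
opening: 0.0853
grasp_force: 0.0
```

```bash
python3 - <<'E'
from h import *
o=bot.get_obs(); print(o["time"],o["ee_pos"].round(3))
im,K,T,c=cam("wrist"); np.savez("w8",K=K,T=T); cv2.imwrite("pics/w8.png",im)
for t,z in dict(jbox=.045,jbox_hub=.063).items():
    for r in bot.mark_of("wrist",t)[:1]: print(t,r["location"],r["confidence"],onz(K,T,r["location"],z).round(4))
cv2.imwrite("pics/w8L.png",cv2.resize(im,(800,600),interpolation=cv2.INTER_CUBIC))
E
```

```text
30.2 [ 0.633 -0.154  0.181]
jbox [239.8, 75.9] 0.66 [ 0.6392 -0.2546  0.045 ]
jbox_hub [192.6, 71.4] 0.87 [ 0.6826 -0.2647  0.063 ]
```

View pics/w8L.png

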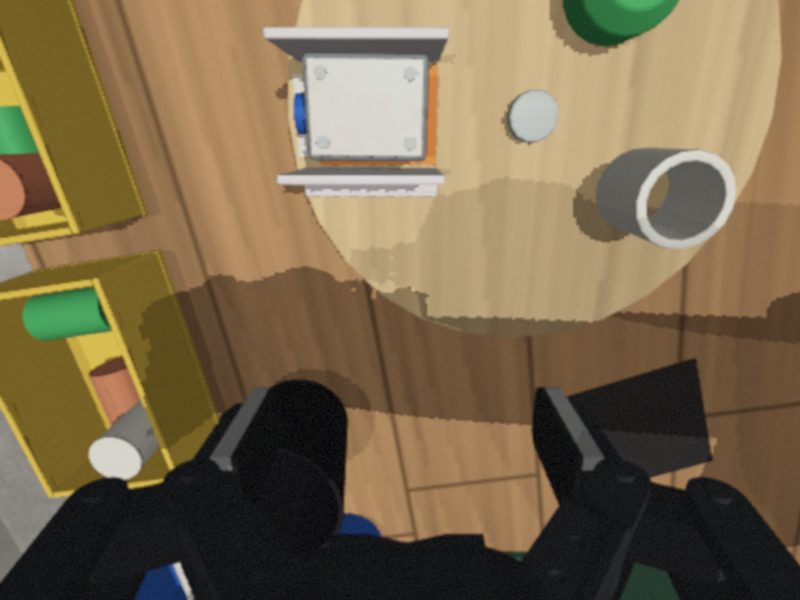

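The box stands upright on the pad at (367,107) between the plates, with its hub pointing out to the rim at (300,112). The plates lie as before, so the turntable hasn't turned, and the gripper is clear.

```bash
python3 -c "
from workcell import bot
print(bot.job_done())"
```

```text
the job is handed in; nothing more can be done
None
```

The grey box stands upright on the orange pad between the guide plates with its hub pointing out to the rim; the last picture shows no visible turn of the turntable. I handed the job in at about 30 s; the hand-in call returned no verdict.

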